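# Clear the ribbon roll and fetch the long chocolate box to the ribboning jig

### The arm

A 6-joint arm with a two-finger parallel gripper is mounted at the origin on the work surface. World frame = base frame: x ahead of the robot, y to its left, z up, the work surface at z = 0. Lengths are in mm, angles in rad, forces in N, time in s.
With the tool pointing down it reaches from about 350 to 875 mm from the base axis. Payload 4.2 kg.
Tool frame: the origin (TCP) lies at the very end of the fingers, on their centre line; the grasp point (between the pads) lies 19 mm behind it; z points along the fingers, y is the line along which they close (so a half turn about z gives the same grasp; the last joint's range is limited). The gripper opens to 85 mm and grips with 20 to 120 N. Pads are 22 mm wide; open, the fingers measure 114 mm over their backs; the gripper's body (76 mm by 85 mm) begins 54 mm behind the grasp point. The pads swing forward as they close: fully open they stand 13 mm farther back than shut.
Start: joints at [1.59, 0.385, 0.008, 0, -1.194, -0.259], TCP at [148.411, 607.102, 199.212] pointing down, gripper open.
Joint ranges: [-3.14, 3.14], [-1.21, 2.06], [-1.07, 1.41], [-3.16, 2.05], [-2.99, -0.16], [-3.1, 3.1]. Speed limits (rad/s): [2.79, 2.79, 3.14, 3.14, 3.14, 3.14].

### API

Orientations are given as a unit quaternion [x, y, z, w].
In Python, from bench import read_state, get_image, get_calibration, job_done gives the robot as it stands.
- The arm moves only by the shell command python3 -m creep 'ROWS'. ROWS is a JSON object of lists of equal length, an entry for each row: "translation": the shift along the world's x, y, z in cm, a list of three; "delta_rot": the turn, a rotation vector about the world's x, y, z in degrees, a list of three; "hand": the finger opening in cm, from 0 to 8.54. A call has 1 to 8 rows; each row is the pose to reach, as a shift and turn from the pose commanded when the call began; what a row does not reach only later rows make up. A row lasts 1/8 s, in which the tool goes at most 62.5 mm and 10.7 degrees, less where a joint would pass 70% of its speed; a pose out of reach is approached as far as the arm can. A call with a gripper value outside its range is refused whole. The fingers move at their own pace and stop on an object; the grip force is fixed at half the most. Time passes only in rows, so rows that repeat a pose let the fingers close. It gives the time, the measured TCP pose, the force, the opening and the grip force at its end, in the units of the state.
- read_state(): the state, without advancing time (a new reading comes with each control period).
- get_image(name): name is "side" or "top"; returns (picture, depth): 400x640x3 uint8, red, green, blue; 400x640 float32, mm along the optical axis (not along the pixel's ray), 0 where there is no reading.
- get_calibration(name): a dict with "intrinsics" (3x3 intrinsics, pixels), "xyz" and "attitude" of the camera in the world. Camera axes: x right, y down, z forward; pixel columns grow to the right and rows downward; lengths in mm; the calibration is good to about 2 mm. A picture is of the moment at which its call begins. get_calibration takes no time and is no camera call.
- job_done(): hands the job in; it is judged then, once.
The state is a dict: "clock": time; "joints": joint angles; "joint_vel": joint speeds; "joint_efforts": joint torques, N m; "position": TCP position; "ee_rot": TCP orientation; "contact_force": force on the tool from outside, world axes, zero at the start; "wrist_torque": the same for the moment, N m; "gripper_width": finger opening in mm; "grasp_force": force on a finger pad.
Only numpy, scipy, OpenCV 4.12 (cv2) and the standard library are available. Lean on these libraries where they do the work, as an engineer would, in place of code of your own. Each camera call takes 0.05 s, during which the arm holds its last target. There are 200 camera calls.

### The job

The roll of ribbon on the upright spindle is in the way of the long chocolate box in the middle bay of the glass-topped riser: first lift it off and lay it down gently, flat inside the shallow wooden tray. Then draw the box by its end out of the bay until all of it is clear, let go of it lying flat on the counter, and take it afresh round its middle. Lay it gently in the two-saddle jig, flat on the saddles with its ends inside both, let go, and leave the jar, gift box and tin where they are.

Things in the scene. Friction and masses are not known exactly. Their poses are not given: they have to be found in the camera images.
- riser: Fixed dark wood stock riser with clear glass top: three bays side by side, 209 mm wide, 163 deep, glass underside 46, top 52 mm above the counter. Origin on the counter, centre of the open mouth of the MIDDLE bay; x points into the bay (the box comes out along -x), y across. Middle bay 59 mm wide inside, 155 deep, no floor (the box slides on the counter). Side bays hold cartons, unused.
- long_box: Rigid red cardboard chocolate box, 180 mm long (x), 45 wide (y), 36 high, about 0.28 kg, flat on the counter in the middle bay; 45 to 60 mm of its -x end stands out of the mouth. Origin at the centre of its underside; its x is along the riser's x at the start (within 0.02 rad). Either end may go either way in the jig.
- spindle: Fixed steel spindle in front of the riser, beside the box's way: foot 32 mm diameter, 12 high, then a post 16 mm diameter, top 82 mm above the counter. Its axis is 70 mm to the side (riser -y) of the middle bay's centre line, 140 to 160 mm out from the mouth. Without the roll it leaves the way free. Origin on the counter at its axis, z up.
- roll: Loose rigid roll of cream ribbon, about 0.22 kg, threaded on the spindle, resting on its foot and overhanging the box's way: wound body 110 mm diameter, 34 high; above it its cardboard core tube, 40 mm diameter, 34 to 64 mm above the underside, to grip from above. Bore 26 mm right through; it must rise 70 mm or more to clear the post. Origin at the centre of its underside, z up its axis.
- tray: Fixed shallow square wooden tray, 140 mm outside, walls 5 mm thick and 18 mm high, inside 130 mm square with its floor 5 mm above the counter. Origin at the centre of its underside, x and y along its sides.
- jig: Fixed aluminium jig: two U-shaped saddles in line along x, open between. Inside 196 mm long (x, between end walls) and 57 wide (y, between cheeks); saddle floors 10 mm, cheeks and end walls 55 mm above the counter. The cheeks reach 50 mm in from the end walls, leaving a 96 mm gap with only a spine 30 wide, 10 high. Outside 208 by 69 mm. Origin on the counter at its centre.
- jar: Bystander: amber glass sweet jar, 64 mm in diameter, 110 mm high. Origin at the centre of its underside.
- gift_box: Bystander: small red gift box with a paper band, 70 by 70 by 50 mm high. Origin at the centre of its underside.
- tin: Bystander: dark round tin with a pale paper label and lid, 60 mm in diameter, 60 mm high. Origin at the centre of its underside.
There are look-alikes about, which are no part of the job. Of the things shaped like the jig, the aluminium one is meant.

How it is judged:
By the outcome, as a careful person would: the job done as asked, in the order asked, and still so for the second after the job is handed in, with the robot touching nothing.
It also fails if it takes over 64 s, if anything falls off the work surface, if the arm or the gripper's body presses on something with over 40 N, if the wrist force passes 120 N, or if a joint passes its speed limit or range.

## Working session

There is one attempt and no reset: what is moved stays moved. The work goes in short steps, Python scripts to look and compute and a shell command to move; the robot and the scene stay as the last step left them, time stands still between calls to the robot, and variables do not carry over. Pictures are saved under pics/ and viewed, at most 12 in all, crops included, and the job is handed in when it is done.

```bash
mkdir -p pics; ls
python3 - <<'E'
from bench import *
import cv2, numpy as np
for n in ("top","side"):
    p,d=get_image(n); cv2.imwrite(f"pics/{n}0.png",p[:,:,::-1]); np.savez(f"{n}0.npz",p=p,d=d)
    print(n,get_calibration(n), (d>0).mean())
s=read_state(); print(s)
E
```

```text
pics
top {'intrinsics': array([[458.74515567,   0.        , 322.86541372],
       [  0.        , 458.74515567, 198.91322156],
       [  0.        ,   0.        ,   1.        ]]), 'xyz': array([ 339.43423612,  -97.08766584, 1229.21492388]), 'attitude': array([-0.69755505,  0.71195858, -0.06607259,  0.04654402])} 0.9960234375
side {'intrinsics': array([[418.33786572,   0.        , 323.20681799],
       [  0.        , 418.33786572, 202.65102405],
       [  0.        ,   0.        ,   1.        ]]), 'xyz': array([ 335.44509267, -954.77410348,  814.69680511]), 'attitude': array([ 0.90364318, -0.11767141,  0.05689216, -0.40785502])} 0.99599609375
{'clock': 0.1, 'joints': array([ 1.58959710e+00,  3.85505409e-01,  6.75688798e-03, -4.49384395e-04,
       -1.19400265e+00, -2.58592810e-01]), 'joint_vel': array([ 0.00129307, -0.00128392,  0.00306854,  0.00326906, -0.0025205 ,
        0.00240822]), 'joint_efforts': array([ 1.14620540e-03, -3.93325138e+01,  1.88928294e+01,  4.19796556e+00,
       -2.64126691e-03,  3.36944979e-06]), 'position': array([148.28548577, 606.54783429, 198.21116632]), 'ee_rot': array([ 9.92810666e-01, -1.19691197e-01, -7.17123266e-05,  9.96909495e-04]), 'contact_force': array([ 0.26138078, -0.63970349,  0.21221197]), 'wrist_torque': array([-0.00675097, -0.08076118,  0.01388017]), 'grasp_force': 0.0, 'gripper_width': 85.29447780849985}
```

View pics/top0.png

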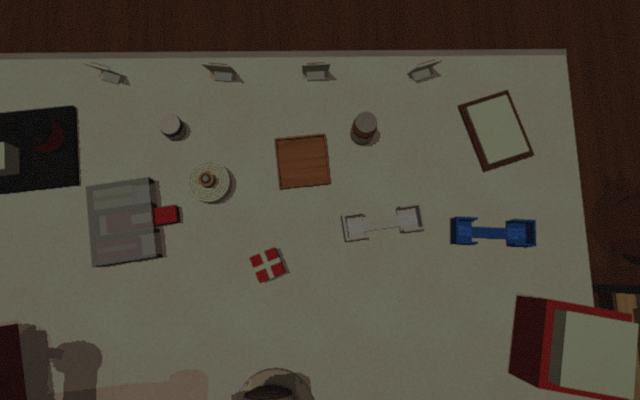

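View pics/side0.png

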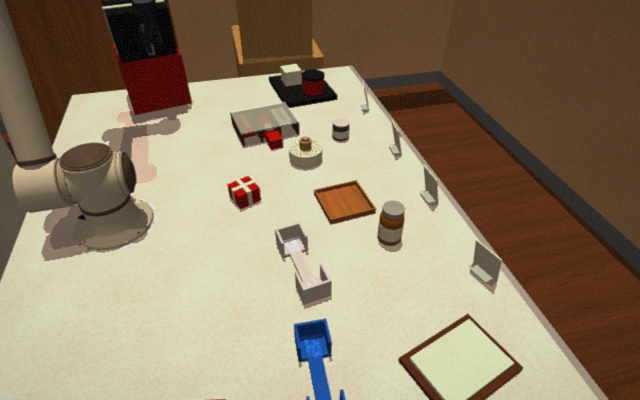

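Top view: the roll with its core is at (210,182). The red box end sticks out of the riser at (166,215), the tray is at (302,162) and the aluminium jig at (382,223).

What could be mistaken for each:
- **Roll:** the red/black tin on the black tray at (50,137).
- **Tray:** the white framed board at (495,130) and the black tray at (40,150).
- **Jig:** the blue jig at (493,232).
- **Box:** the gift box at (267,265) and the big red box at (575,345).

By the description I choose the cream roll, red bay box, brown tray and grey jig. The jar is at (364,128) and the tin at (173,127).

```bash
cat > h.py <<'E'
import numpy as np, cv2
from scipy.spatial.transform import Rotation as R
from bench import *
def cal(n):
    c=get_calibration(n); return c["intrinsics"],np.array(c["xyz"]),R.from_quat(c["attitude"]).as_matrix()
def plane(n,uv,z):
    K,t,A=cal(n); uv=np.atleast_2d(np.float64(uv)); r=np.c_[uv,np.ones(len(uv))]@np.linalg.inv(K).T@A.T
    return t+r*((z-t[2])/r[:,2])[:,None]
def cloud(n,d):
    K,t,A=cal(n); v,u=np.mgrid[:400,:640]; P=np.stack([u,v,np.ones_like(u)],-1)@np.linalg.inv(K).T*d[...,None]
    return P@A.T+t
def proj(n,P):
    K,t,A=cal(n); q=(np.atleast_2d(P)-t)@A@K.T; return q[:,:2]/q[:,2:]
E
python3 - <<'E'
from h import *
T=np.load("top0.npz"); p,d=T["p"],T["d"]; C=cloud("top",d)
for uv in [(230,230),(330,260),(440,180),(302,162),(210,195),(207,179),(166,215),(125,225),(150,200),(382,223),(355,225),(364,120)]:
    print(uv,C[uv[1],uv[0]].round(1))
z=C[...,2]
def comp(m,seed,name):
    n,l,st,ce=cv2.connectedComponentsWithStats(m.astype(np.uint8))
    k=l[seed[1],seed[0]]; q=C[l==k]; r=cv2.minAreaRect(q[:,:2].astype(np.float32))
    print(name,k,(l==k).sum(),"rect",np.round(r[0],1),np.round(r[1],1),round(r[2],2),"zmed",np.median(q[:,2]).round(1),"mean",q[:,:2].mean(0).round(1)); return l==k
hsv=cv2.cvtColor(p,cv2.COLOR_RGB2HSV)
red=((hsv[...,0]<8)|(hsv[...,0]>172))&(hsv[...,1]>130)&(hsv[...,2]>60)
comp(red&(z>25),(166,213),"boxend")
comp((hsv[...,1]>90)&(hsv[...,0]<20),(302,162),"tray")
comp(z>12,(302,137),"traywall")
comp((z>30)&(z<60),(210,195),"roll"); comp(z>62,(207,179),"core")
comp((z>40),(125,225),"riser")
comp((z>40),(364,120),"jar");comp((z>30),(172,125),"tin");comp((z>30),(267,265),"gift")
a=z[200:245,335:430]; print("jig pixels z>35",(a>35).sum()); 
m=np.zeros_like(z,bool); m[200:245,335:430]=a>35; q=C[m]; print("jig",[np.round(x,2) for x in cv2.minAreaRect(q[:,:2].astype(np.float32))])
cv2.imwrite("pics/crop.png",cv2.resize(np.clip(p[105:285,75:435,::-1]*1.6,0,255).astype(np.uint8),None,fx=2.2,fy=2.2,interpolation=2))
E
```

```text
(230, 230) [457.1 116.4   1.5]
(330, 260) [ 3.719e+02 -1.487e+02  2.000e-01]
(440, 180) [ 584.3 -458.1   -3.8]
(302, 162) [638.2 -78.5   9.6]
(210, 195) [545.2 161.4  45.5]
(207, 179) [580.7 162.3  79.2]
(166, 215) [495.9 275.5  38.2]
(125, 225) [470.4 374.1  51.6]
(150, 200) [534.2 314.2  49.2]
(382, 223) [ 466.7 -289.7   12.5]
(355, 225) [ 463.3 -217.7    6.9]
(364, 120) [ 720.3 -239.4  111.7]
boxend 1 355 rect [498.5 278.6] [42.7 54.3] 7.55 zmed 37.3 mean [497.8 278.3]
tray 65 2615 rect [525.7 -88.8] [372.6 140.9] 4.6 zmed 6.7 mean [640.6 -78.9]
traywall 367 417 rect [526.2 -88. ] [373.7 139.9] 5.1 zmed 18.6 mean [641.8 -77.9]
roll 47 1205 rect [583.7 166.8] [109.  107.9] 44.54 zmed 47.3 mean [581.3 165.2]
core 456 185 rect [462.3  48.5] [379.1  37.5] 44.19 zmed 76.9 mean [581.7 165.1]
riser 463 5364 rect [472.4 191.9] [591.3 234.8] 86.95 zmed 53.4 mean [480.8 385.7]
jar 308 609 rect [ 548.3 -161.9] [ 63.2 432.8] 64.44 zmed 109.0 mean [ 706.2 -238.5]
tin 310 468 rect [554.   88.4] [565.9  58.1] 44.76 zmed 60.6 mean [730.6 264.2]
gift 609 788 rect [368.4 -17.7] [ 81.1 148.3] 8.63 zmed 51.1 mean [363.5  14.6]
jig pixels z>35 436
jig [array([ 448.52, -232.36]), array([111.87, 329.05]), np.float64(20.11)]
```

View pics/crop.png

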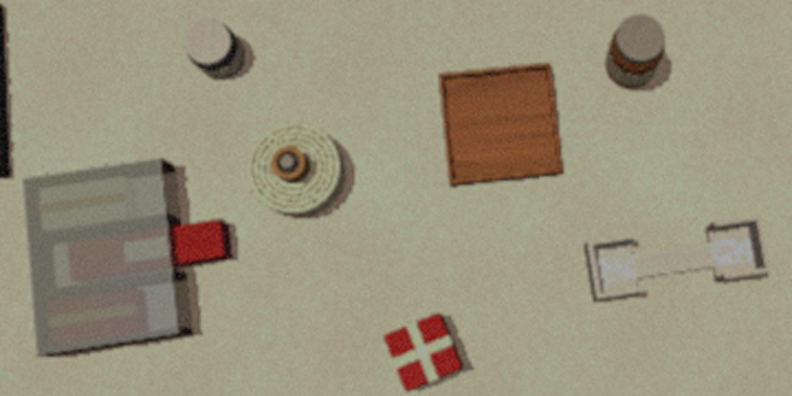

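The crop confirms the choices: cream roll with core at about (207,179) in full-picture pixels, red box end at (166,215), brown tray at (302,162), and grey jig at (382,223). Next is a refined measurement with the depth dropouts filtered out.

```bash
cat > m.py <<'E'
from h import *
def rect(n,m,z,lo=None,C=None):
    "convex outline of largest mask blob cast on plane z -> centre,size,long-axis angle deg"
    cs,_=cv2.findContours(m.astype(np.uint8),0,cv2.CHAIN_APPROX_NONE); c=max(cs,key=cv2.contourArea)[:,0]
    q=plane(n,c,z)[:,:2]; b=cv2.boxPoints(cv2.minAreaRect(q.astype(np.float32)))
    e=[b[1]-b[0],b[2]-b[1]]; L=max(e,key=np.linalg.norm)
    return b.mean(0).round(1),sorted(np.linalg.norm(e,axis=1).round(1)),round(float(np.degrees(np.arctan2(L[1],L[0])))%180,2)
def win(m,x0,x1,y0,y1):
    o=np.zeros_like(m); o[y0:y1,x0:x1]=m[y0:y1,x0:x1]; return o
E
python3 - <<'E'
from m import *
T=np.load("top0.npz"); p,d=T["p"],T["d"]; C=cloud("top",d); z=np.where(d>0,C[...,2],-99); z=cv2.medianBlur(z.astype(np.float32),3)
hsv=cv2.cvtColor(p,cv2.COLOR_RGB2HSV)
red=((hsv[...,0]<8)|(hsv[...,0]>172))&(hsv[...,1]>130)&(hsv[...,2]>60)
print("boxend",rect("top",win(red&(z>20),152,185,195,235),36))
print("tray",rect("top",win((hsv[...,1]>90)&(hsv[...,0]<20),265,340,125,195),18))
print("roll",rect("top",win((z>32),180,240,155,210),46))
print("core",rect("top",win(z>63,195,225,165,195),76))
print("riser",rect("top",win(z>25,80,160,170,270),52))
print("jig",rect("top",cv2.morphologyEx(win(z>25,335,430,200,245).astype(np.uint8),cv2.MORPH_CLOSE,np.ones((3,91))),55))
m=win((z>25)&(d>0),335,430,200,245); q=C[m]; b=cv2.minAreaRect(q[:,:2].astype(np.float32)); print("jig cloud",b)
for n,s in (("tray",(265,340,125,195,12)),("boxend",(152,185,195,235,25))):
    m=win((z>s[4])&(d>0),*s[:4]); print(n,cv2.minAreaRect(C[m][:,:2].astype(np.float32)))
# side view
S=np.load("side0.npz"); ps,ds=S["p"],S["d"]; Cs=cloud("side",ds); zs=cv2.medianBlur(np.where(ds>0,Cs[...,2],-99).astype(np.float32),3)
hs=cv2.cvtColor(ps,cv2.COLOR_RGB2HSV)
print("side tray",rect("side",win((hs[...,1]>110)&(hs[...,0]<20)&(zs<30),310,380,175,230),18))
for n,w,zz in (("core",(290,320,130,155),(70,85)),("roll",(280,330,130,170),(40,52)),("jigtop",(270,335,220,305),(48,62)),("box",(262,286,125,150),(30,42)),("tray",(310,380,175,230),(14,24))):
    m=win((zs>zz[0])&(zs<zz[1])&(ds>0),*w); q=Cs[m]; print("side",n,len(q),np.round(cv2.minAreaRect(q[:,:2].astype(np.float32))[0],1),np.round(cv2.minAreaRect(q[:,:2].astype(np.float32))[1:][0],1),q[:,2].mean().round(1))
print("gift",rect("top",win(z>30,245,290,240,290),50))
E
```

```text
boxend (array([498.4, 278.8], dtype=float32), [np.float32(44.2), np.float32(54.8)], 98.54)
tray (array([639.8, -79.4], dtype=float32), [np.float32(139.9), np.float32(141.6)], 4.81)
roll (array([584., 167.], dtype=float32), [np.float32(109.3), np.float32(109.6)], 89.08)
core (array([582.8, 166.8], dtype=float32), [np.float32(38.0), np.float32(39.4)], 0.88)
riser (array([483.6, 378.5], dtype=float32), [np.float32(184.6), np.float32(211.7)], 7.78)
jig (array([ 467.3, -284.5], dtype=float32), [np.float32(70.7), np.float32(210.5)], 97.65)
jig cloud ((468.1195373535156, -285.7982177734375), (69.11475372314453, 209.24761962890625), 7.584962844848633)
tray ((642.049072265625, -77.70960235595703), (141.0933380126953, 139.9091796875), 5.098200798034668)
boxend ((485.8837585449219, 283.4717102050781), (69.08404541015625, 83.77401733398438), 84.11917877197266)
side tray (array([635.8, -87.1], dtype=float32), [np.float32(143.2), np.float32(154.0)], 94.96)
side core 83 [579.7 163.3] [37.1 38.7] 76.3
side roll 421 [580.2 162. ] [103.7 108.2] 46.6
side jigtop 421 [ 465.  -287.6] [ 70.1 210.5] 54.0
side box 201 [497.  290.7] [72.1 89.8] 36.2
side tray 302 [638.4 -78.6] [140.5 146.2] 17.3
gift (array([363.9,  15.3], dtype=float32), [np.float32(71.0), np.float32(71.4)], 110.62)
```

```bash
python3 -m creep '{"translation":[[3,-3,0],[7,-7,0],[11,-11,0],[15,-15.2,0],[19,-19.3,0],[23,-23.4,0],[27,-27.5,0],[31,-31.6,0]],"delta_rot":[[0,0,0],[0,0,0],[0,0,0],[0,0,0],[0,0,0],[0,0,0],[0,0,0],[0,0,0]],"hand":[8.5,8.5,8.5,8.5,8.5,8.5,8.5,8.5]}'; python3 -c "
from bench import *
s=read_state();print(s['joints'],s['position'],s['ee_rot'])"
```

```text
clock: 1.1
position: [459.2, 289.5, 199.0]
ee_rot: [0.993, -0.12, -0.0, 0.0]
contact_force: [0.5, 0.5, 0.6]
gripper_width: 84.9
grasp_force: 0.0
[ 8.61116858e-01  2.45700347e-01 -1.94497637e-01 -1.95085321e-04
 -1.13103265e+00  4.70125386e-01] [459.24413882 289.48757611 198.96949376] [ 9.92830310e-01 -1.19532094e-01 -1.94134981e-04  1.31359240e-04]
```

```bash
python3 -m creep '{"translation":[[4,-4.1,0],[8.4,-8.5,-1],[12.4,-12.6,-3],[12.4,-12.6,-7],[12.4,-12.6,-11],[12.4,-12.6,-13.5],[12.4,-12.6,-14.8],[12.4,-12.6,-14.8]],"delta_rot":[[0,0,0],[0,0,0],[0,0,0],[0,0,0],[0,0,0],[0,0,0],[0,0,0],[0,0,0]],"hand":[8.5,8.5,8.5,8.5,8.5,8.5,8.5,8.5]}'; python3 -m creep '{"translation":[[0,0,0],[0,0,0],[0,0,0],[0,0,0],[0,0,0],[0,0,0]],"delta_rot":[[0,0,0],[0,0,0],[0,0,0],[0,0,0],[0,0,0],[0,0,0]],"hand":[5,4,3,3,3,3]}'
```

```text
clock: 2.1
position: [582.0, 164.9, 50.5]
ee_rot: [0.993, -0.12, -0.001, 0.001]
contact_force: [0.3, -0.2, 0.6]
gripper_width: 84.8
grasp_force: 0.0
clock: 2.85
position: [582.4, 165.1, 51.2]
ee_rot: [0.993, -0.12, -0.0, 0.0]
contact_force: [0.1, -0.1, 0.2]
gripper_width: 30.1
grasp_force: 0.0
```

Run:
```python
from h import *
p,d=get_image("side"); q,e=get_image("top"); np.savez("s1.npz",p=p,d=d,q=q,e=e)
a=cv2.resize(p[70:200,230:380],None,fx=2.6,fy=2.6,interpolation=2); b=cv2.resize(q[130:260,130:280],None,fx=2.6,fy=2.6,interpolation=2)
cv2.imwrite("pics/g1.png",np.clip(np.hstack([a,b])[...,::-1]*1.4,0,255)); print(read_state()["gripper_width"],read_state()["grasp_force"])
```

```text
29.80426031181714 0.0[ WARN:0@2.172] global loadsave.cpp:1063 imwrite_ Unsupported depth image for selected encoder is fallbacked to CV_8U.
```

View pics/g1.png

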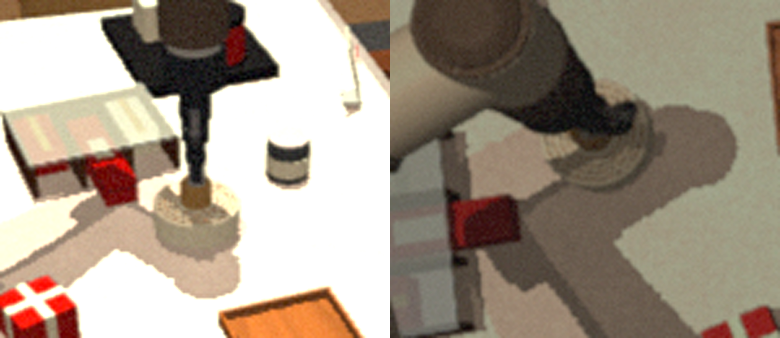

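The side crop shows the core (about (196,195)) fully visible, with the dark fingers ending at its top edge. So the fingers have closed above or behind the core. I'll use depth to find out where they really are.

Run:
```python
from h import *
S=np.load("s1.npz")
for n,P,D in (("side",S["p"],S["d"]),("top",S["q"],S["e"])):
    C=cloud(n,D); dark=(P.max(2)<75)&(D>0)
    m=dark&(abs(C[...,0]-582)<70)&(abs(C[...,1]-165)<70)&(C[...,2]>40)&(C[...,2]<200)
    q=C[m]
    for lo in range(40,140,10):
        k=q[(q[:,2]>=lo)&(q[:,2]<lo+10)]
        if len(k): print(n,lo,len(k),k[:,:2].min(0).round(),k[:,:2].max(0).round(),np.median(k[:,:2],0).round())
    # brown core
    hs=cv2.cvtColor(P,cv2.COLOR_RGB2HSV); m=(hs[...,0]<22)&(hs[...,1]>80)&(D>0)&(abs(C[...,0]-582)<45)&(abs(C[...,1]-165)<45)&(C[...,2]>40); q=C[m]
    print(n,"core",len(q),q.min(0).round(),q.max(0).round(),np.median(q,0).round())
print(read_state()["joints"],read_state()["position"])
```

```text
side 60 1 [573. 179.] [573. 179.] [573. 179.]
side 70 2 [576. 160.] [580. 162.] [578. 161.]
side 80 3 [571. 140.] [585. 151.] [582. 142.]
side 90 15 [567. 135.] [586. 148.] [575. 140.]
side 100 13 [569. 134.] [582. 148.] [574. 140.]
side 110 13 [569. 135.] [582. 146.] [575. 140.]
side 130 17 [562. 116.] [580. 127.] [572. 122.]
side core 1249 [537. 120.  43.] [627. 204. 446.] [576. 139. 317.]
top 40 390 [529. 113.] [636. 219.] [560. 151.]
top 50 75 [529. 117.] [624. 200.] [564. 158.]
top 60 21 [565. 149.] [583. 181.] [575. 164.]
top 70 47 [564. 151.] [582. 185.] [571. 168.]
top 80 5 [574. 148.] [578. 179.] [577. 167.]
top 90 2 [570. 148.] [572. 149.] [571. 149.]
top 100 4 [570. 144.] [573. 152.] [572. 148.]
top 110 1 [572. 155.] [572. 155.] [572. 155.]
top 120 2 [568. 141.] [572. 146.] [570. 143.]
top 130 24 [563. 125.] [581. 148.] [571. 140.]
top core 1910 [537. 120.  41.] [625. 209. 448.] [576. 160. 438.]
[ 5.43383281e-01  4.91209705e-01 -2.27605097e-01  3.15322036e-05
 -8.52104339e-01  7.87628207e-01] [582.39229326 165.08786677  51.15923479]
```

Run:
```python
from h import *
S=np.load("s1.npz"); P=S["p"]; D=S["d"]
for n in ("side","top"): print(n,[(z,proj(n,[582,165,z])[0].round(1).tolist(),proj(n,[576,137,z])[0].round(1).tolist()) for z in (46,51,76,90,124)])
C=cloud("side",D)
for v in range(108,160,2): print(v,[(tuple(P[v,u]//1),C[v,u].round().astype(int).tolist()) for u in (305,)], [C[v,u].round().astype(int).tolist() for u in (300,310)])
a=np.clip(np.hstack([P[90:165,270:345],np.load("side0.npz")["p"][90:165,270:345]]).astype(float)*1.5,0,255).astype(np.uint8)
cv2.imwrite("pics/g2.png",cv2.resize(a,None,fx=5,fy=5,interpolation=0)[...,::-1])
```

```text
side [(46, [305.7, 147.5], [305.9, 152.5]), (51, [305.7, 146.2], [305.8, 151.2]), (76, [305.5, 139.7], [305.7, 144.6]), (90, [305.4, 136.0], [305.6, 140.9]), (124, [305.2, 126.7], [305.4, 131.6])]
top [(46, [208.8, 181.1], [219.5, 183.2]), (51, [208.4, 180.7], [219.2, 182.8]), (76, [206.2, 178.8], [217.2, 180.9]), (90, [205.0, 177.6], [216.1, 179.8]), (124, [201.8, 174.8], [213.3, 177.0])]
108 [((np.uint8(11), np.uint8(13), np.uint8(7)), [575, 129, 209])] [[570, 177, 185], [600, 172, 183]]
110 [((np.uint8(15), np.uint8(22), np.uint8(26)), [575, 131, 202])] [[564, 151, 193], [593, 143, 193]]
112 [((np.uint8(43), np.uint8(41), np.uint8(43)), [575, 130, 196])] [[564, 153, 185], [593, 144, 185]]
114 [((np.uint8(45), np.uint8(38), np.uint8(39)), [573, 123, 193])] [[563, 146, 182], [593, 142, 180]]
116 [((np.uint8(62), np.uint8(53), np.uint8(53)), [573, 122, 187])] [[563, 148, 174], [593, 142, 173]]
118 [((np.uint8(52), np.uint8(50), np.uint8(45)), [571, 113, 186])] [[563, 148, 167], [592, 138, 169]]
120 [((np.uint8(62), np.uint8(57), np.uint8(52)), [569, 105, 184])] [[562, 144, 162], [591
[... 1215 characters left out ...]
 [((np.uint8(83), np.uint8(59), np.uint8(28)), [576, 148, 64])] [[563, 162, 57], [593, 152, 58]]
148 [((np.uint8(77), np.uint8(57), np.uint8(23)), [576, 148, 56])] [[562, 161, 50], [593, 149, 52]]
150 [((np.uint8(88), np.uint8(70), np.uint8(46)), [575, 146, 50])] [[560, 153, 48], [592, 146, 47]]
152 [((np.uint8(107), np.uint8(90), np.uint8(69)), [573, 138, 47])] [[558, 144, 46], [590, 138, 45]]
154 [((np.uint8(98), np.uint8(83), np.uint8(63)), [571, 129, 46])] [[556, 132, 47], [587, 125, 47]]
156 [((np.uint8(106), np.uint8(98), np.uint8(77)), [568, 115, 49])] [[554, 123, 46], [584, 114, 47]]
158 [((np.uint8(114), np.uint8(100), np.uint8(81)), [567, 113, 42])] [[553, 120, 40], [584, 114, 38]]
```

View pics/g2.png

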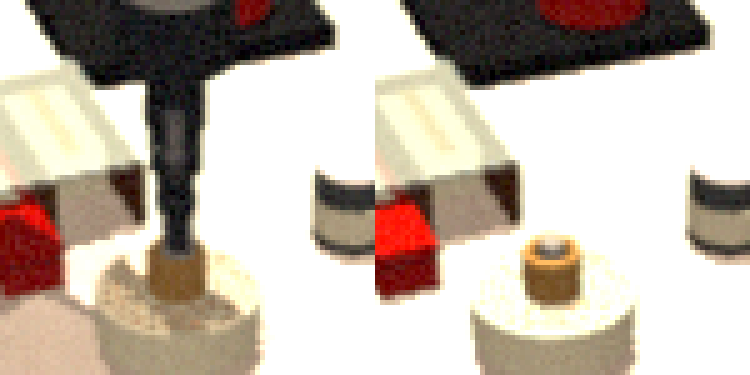

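The fingers actually end at z≈88 mm (side pixel (305,141)), about 37 mm above the reported TCP height; x and y agree. I'll open, go down about 3.4 cm slowly and retry, watching the force.

```bash
python3 -m creep '{"translation":[[0,0,0],[0,0,0],[0,0,0],[0,0,0],[0,0,-1],[0,0,-2],[0,0,-3],[0,0,-3.4]],"delta_rot":[[0,0,0],[0,0,0],[0,0,0],[0,0,0],[0,0,0],[0,0,0],[0,0,0],[0,0,0]],"hand":[6,8,8.5,8.5,8.5,8.5,8.5,8.5]}'; python3 -m creep '{"translation":[[0,0,0],[0,0,0],[0,0,0],[0,0,0],[0,0,0],[0,0,0],[0,0,0]],"delta_rot":[[0,0,0],[0,0,0],[0,0,0],[0,0,0],[0,0,0],[0,0,0],[0,0,0]],"hand":[6,5,4.5,3.5,3,3,3]}'
```

```text
clock: 3.95
position: [581.8, 164.8, 15.9]
ee_rot: [0.993, -0.12, -0.001, 0.001]
contact_force: [0.3, 0.0, 0.1]
gripper_width: 84.8
grasp_force: 0.0
clock: 4.82
position: [583.0, 165.4, 17.9]
ee_rot: [0.993, -0.119, 0.001, -0.0]
contact_force: [-0.7, -0.2, 5.9]
gripper_width: 38.5
grasp_force: 60.4
```

```bash
python3 -m creep '{"translation":[[0,0,0.8],[0,0,2],[0,0,3.5],[0,0,5],[0,0,6.5],[0,0,8],[0,0,9],[0,0,9]],"delta_rot":[[0,0,0],[0,0,0],[0,0,0],[0,0,0],[0,0,0],[0,0,0],[0,0,0],[0,0,0]],"hand":[3,3,3,3,3,3,3,3]}'
python3 - <<'E'
from h import *
p,d=get_image("side"); C=cloud("side",d)
m=(d>0)&(abs(C[...,0]-582)<65)&(abs(C[...,1]-165)<65)&(p.sum(2)>250)&(C[...,2]>60)
q=C[m]; print(len(q),np.percentile(q,[1,50,99],axis=0).round()); print(read_state()["gripper_width"],read_state()["contact_force"])
cv2.imwrite("pics/g3.png",cv2.resize(np.clip(p[80:230,200:400]*1.4,0,255).astype(np.uint8),None,fx=3,fy=3,interpolation=0)[...,::-1])
E
```

```text
clock: 5.82
position: [582.9, 165.4, 108.2]
ee_rot: [0.993, -0.12, 0.001, -0.001]
contact_force: [0.6, -1.0, -2.2]
gripper_width: 38.2
grasp_force: 60.4
1252 [[519. 110. 104.]
 [562. 135. 139.]
 [631. 225. 487.]]
38.325312438258166 [ 0.06846687 -0.9655564  -2.01063015]
```

View pics/g3.png

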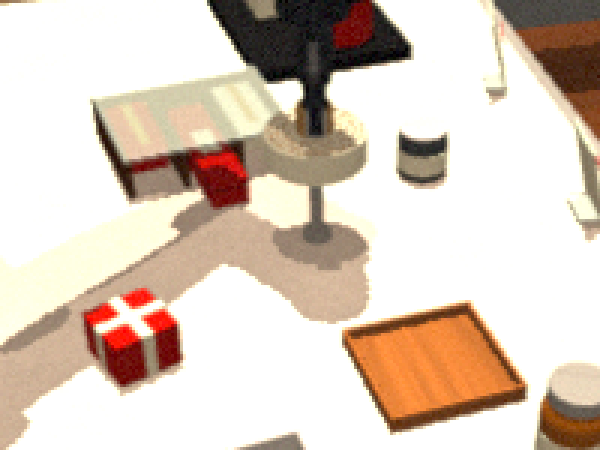

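The roll hangs level under the fingers at crop (315,140), clear of the spindle at crop (316,210). I'll carry it to the tray.

```bash
python3 -m creep '{"translation":[[0.6,-2.4,0],[1.5,-6.5,0],[2.5,-11,0],[3.6,-15.5,0],[4.7,-20,0],[5.4,-23,-1],[5.7,-24.4,-3],[5.7,-24.4,-5]],"delta_rot":[[0,0,0],[0,0,0],[0,0,0],[0,0,0],[0,0,0],[0,0,0],[0,0,0],[0,0,0]],"hand":[3,3,3,3,3,3,3,3]}'; python3 -m creep '{"translation":[[0,0,-1],[0,0,-2],[0,0,-2.7],[0,0,-3.2],[0,0,-3.2]],"delta_rot":[[0,0,0],[0,0,0],[0,0,0],[0,0,0],[0,0,0]],"hand":[3,3,3,3,3]}'
python3 - <<'E'
from m import *
p,d=get_image("top"); C=cloud("top",d); z=cv2.medianBlur(np.where(d>0,C[...,2],-99).astype(np.float32),3)
q,e=get_image("side"); Cs=cloud("side",e)
hs=cv2.cvtColor(q,cv2.COLOR_RGB2HSV); m=(e>0)&(abs(Cs[...,0]-640)<65)&(abs(Cs[...,1]+79)<65)&(hs[...,1]<70)&(hs[...,2]>90)&(Cs[...,2]>20)&(Cs[...,2]<75)
k=Cs[m]; print("side roll",len(k),np.percentile(k,[1,50,99],axis=0).round()); print(cv2.minAreaRect(k[:,:2].astype(np.float32)))
cv2.imwrite("pics/t1.png",cv2.resize(np.hstack([q[120:250,290:420],p[100:230,240:370]]),None,fx=3,fy=3,interpolation=0)[...,::-1])
E
```

```text
clock: 6.88
position: [638.5, -79.7, 54.9]
ee_rot: [0.993, -0.12, -0.001, 0.0]
contact_force: [-0.4, 1.1, -2.0]
gripper_width: 38.5
grasp_force: 60.5
clock: 7.5
position: [639.3, -78.8, 25.1]
ee_rot: [0.993, -0.12, -0.0, 0.0]
contact_force: [0.6, 0.5, -1.7]
gripper_width: 38.5
grasp_force: 60.5
side roll 242 [[ 583. -135.   23.]
 [ 628. -119.   46.]
 [ 690.  -31.   57.]]
((635.5941772460938, -83.32079315185547), (102.55899810791016, 103.94906616210938), 71.73504638671875)
```

View pics/t1.png

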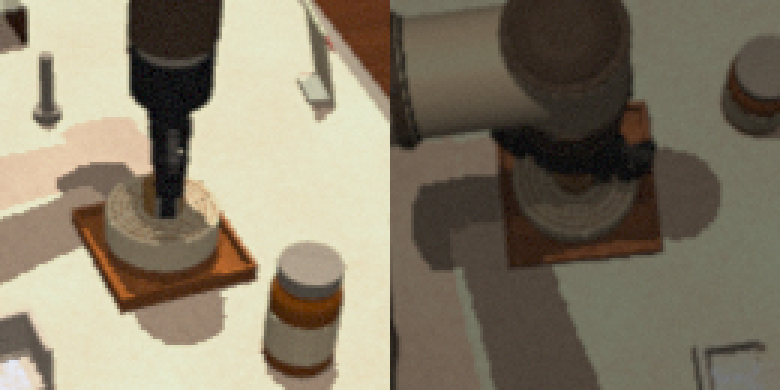

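The roll sits squarely over the tray with its underside about 14 mm above the floor. I'll lower it slowly.

```bash
python3 -m creep '{"translation":[[0,0,-0.4],[0,0,-0.8],[0,0,-1.0],[0,0,-1.15],[0,0,-1.25],[0,0,-1.3]],"delta_rot":[[0,0,0],[0,0,0],[0,0,0],[0,0,0],[0,0,0],[0,0,0]],"hand":[3,3,3,3,3,3]}'
```

```text
clock: 8.35
position: [639.4, -78.9, 12.2]
ee_rot: [0.993, -0.12, 0.0, 0.0]
contact_force: [0.5, 0.2, -2.3]
gripper_width: 38.1
grasp_force: 60.5
```

```bash
python3 -m creep '{"translation":[[0,0,-0.05],[0,0,-0.1],[0,0,-0.15],[0,0,-0.15]],"delta_rot":[[0,0,0],[0,0,0],[0,0,0],[0,0,0]],"hand":[3,3,3,3]}'
```

```text
clock: 8.85
position: [639.5, -78.9, 11.2]
ee_rot: [0.993, -0.12, 0.0, 0.0]
contact_force: [-1.9, 0.5, 1.2]
gripper_width: 38.5
grasp_force: 60.9
```

Touch-down was gentle, so I'll release and rise. On the way up I'll start the wrist turn of -68°, so the closing direction goes from 76° to 8°.

```bash
python3 -m creep '{"translation":[[0,0,0],[0,0,0],[0,0,0],[0,0,0],[0,0,2],[0,0,6],[0,0,11],[0,0,13]],"delta_rot":[[0,0,0],[0,0,0],[0,0,0],[0,0,0],[0,0,0],[0,0,0],[0,0,0],[0,0,0]],"hand":[4.5,6,7.5,8,8,8,8,8]}'; python3 -m creep '{"translation":[[-2,4,0],[-4,9,0],[-6,14,0],[-8,19,0],[-10,24,0],[-12,28,0],[-12.5,28,-2],[-12.5,28,-5]],"delta_rot":[[0,0,-9],[0,0,-18],[0,0,-27],[0,0,-36],[0,0,-45],[0,0,-54],[0,0,-62],[0,0,-68]],"hand":[7,6,5,5,5,5,5,5]}'
python3 - <<'E'
from m import *
p,d=get_image("side"); C=cloud("side",d); q=C[(d>0)&(abs(C[...,0]-640)<65)&(abs(C[...,1]+79)<65)&(C[...,2]>35)&(C[...,2]<50)]
print("roll",len(q),cv2.minAreaRect(q[:,:2].astype(np.float32))[:2],np.median(q[:,2]),np.percentile(q[:,2],[5,95]))
E
```

```text
clock: 9.85
position: [641.2, -79.0, 144.7]
ee_rot: [0.993, -0.119, 0.003, -0.0]
contact_force: [-0.2, -0.1, 0.1]
gripper_width: 80.1
grasp_force: 0.0
clock: 10.85
position: [514.6, 202.5, 91.4]
ee_rot: [0.756, -0.655, 0.0, -0.002]
contact_force: [0.5, 0.2, -0.3]
gripper_width: 49.9
grasp_force: 0.0
roll 603 ((636.72802734375, -78.89262390136719), (105.86392974853516, 110.81607055664062)) 39.55670351044182 [36.58459558 43.15859582]
```

The roll lies flat in the tray: its top is at 39.6 mm, as expected, and it is centred within about 3 mm. Next I'll touch the counter lightly, with the fingers at box width, to fix the height offset.

```bash
python3 -m creep '{"translation":[[-1,0,-3],[-2,0,-6],[-2.4,0,-8.5],[-2.4,0,-9.5],[-2.4,0,-10],[-2.4,0,-10.3],[-2.4,0,-10.3]],"delta_rot":[[0,0,0],[0,0,0],[0,0,0],[0,0,0],[0,0,0],[0,0,0],[0,0,0]],"hand":[5,5,5,5,5,5,5]}'; python3 -m creep '{"translation":[[0,0,-0.2],[0,0,-0.4],[0,0,-0.6],[0,0,-0.6]],"delta_rot":[[0,0,0],[0,0,0],[0,0,0],[0,0,0]],"hand":[5,5,5,5]}'
```

```text
clock: 11.78
position: [490.9, 201.3, -11.8]
ee_rot: [0.756, -0.654, 0.0, -0.001]
contact_force: [0.1, 0.3, 0.5]
gripper_width: 49.6
grasp_force: 0.0
clock: 12.28
position: [490.3, 201.0, -18.5]
ee_rot: [0.756, -0.654, -0.0, 0.0]
contact_force: [1.0, 0.6, 0.5]
gripper_width: 49.8
grasp_force: 0.0
```

```bash
python3 -m creep '{"translation":[[0,0,-0.2],[0,0,-0.4],[0,0,-0.6],[0,0,-0.6]],"delta_rot":[[0,0,0],[0,0,0],[0,0,0],[0,0,0]],"hand":[5,5,5,5]}'
```

```text
clock: 12.78
position: [490.3, 201.0, -24.5]
ee_rot: [0.756, -0.654, -0.0, 0.0]
contact_force: [-0.5, -0.3, 0.4]
gripper_width: 49.7
grasp_force: 0.0
```

```bash
python3 -m creep '{"translation":[[0,0,-0.15],[0,0,-0.3],[0,0,-0.4],[0,0,-0.4]],"delta_rot":[[0,0,0],[0,0,0],[0,0,0],[0,0,0]],"hand":[5,5,5,5]}'
python3 - <<'E'
from m import *
p,d=get_image("side"); C=cloud("side",d); m=(d>0)&(p.max(2)<70)&(abs(C[...,0]-490)<60)&(abs(C[...,1]-200)<60)&(C[...,2]<120)&(C[...,2]>4)
q=C[m]
for lo in range(0,100,8):
    k=q[(q[:,2]>=lo)&(q[:,2]<lo+8)]
    if len(k): print(lo,len(k),k[:,:2].min(0).round(),k[:,:2].max(0).round())
E
```

```text
clock: 13.28
position: [490.4, 201.0, -28.4]
ee_rot: [0.756, -0.654, -0.0, 0.0]
contact_force: [-0.2, 0.3, 0.3]
gripper_width: 49.9
grasp_force: 0.0
0 1 [517. 250.] [517. 250.]
8 8 [460. 194.] [519. 257.]
16 18 [452. 188.] [525. 257.]
24 23 [453. 188.] [525. 253.]
32 13 [452. 186.] [521. 211.]
40 15 [453. 185.] [523. 212.]
48 21 [449. 183.] [531. 215.]
56 58 [433. 179.] [544. 219.]
64 40 [436. 178.] [544. 219.]
72 51 [430. 177.] [548. 220.]
80 55 [432. 177.] [549. 218.]
88 51 [432. 178.] [549. 210.]
96 66 [430. 179.] [549. 212.]
```

No contact yet at a reported -28.4 mm, and depth puts the tips at about 8–10 mm, so the offset is about 37 mm. That is low enough. I'll open to 65 mm, slide around the box end and close.

```bash
python3 -m creep '{"translation":[[0,0,0.3],[0.5,1.5,0.3],[1.0,3.4,0.2],[1.0,4.8,0],[0.9,6,-0.1],[0.9,7.1,-0.2],[0.9,7.1,-0.2]],"delta_rot":[[0,0,0],[0,0,0],[0,0,0],[0,0,0],[0,0,0],[0,0,0],[0,0,0]],"hand":[6.5,6.5,6.5,6.5,6.5,6.5,6.5]}'; python3 -m creep '{"translation":[[0,0,0],[0,0,0],[0,0,0],[0,0,0],[0,0,0]],"delta_rot":[[0,0,0],[0,0,0],[0,0,0],[0,0,0],[0,0,0]],"hand":[5.5,4.5,3.5,3.5,3.5]}'
```

```text
clock: 14.2
position: [499.3, 272.9, -30.5]
ee_rot: [0.757, -0.654, 0.0, 0.0]
contact_force: [0.0, -0.5, -0.4]
gripper_width: 65.4
grasp_force: 0.0
clock: 14.82
position: [499.2, 271.6, -30.0]
ee_rot: [0.756, -0.654, 0.0, 0.0]
contact_force: [-2.1, -1.9, 4.5]
gripper_width: 43.9
grasp_force: 62.0
```

```bash
python3 -m creep '{"translation":[[0.1,-0.6,0],[0.25,-1.8,0],[0.4,-3,0],[0.5,-4.2,0],[0.45,-5.3,0],[0.3,-6.6,0],[0.1,-8,0],[0.1,-8,0]],"delta_rot":[[0,0,0],[0,0,0],[0,0,0],[0,0,0],[0,0,-0.7],[0,0,-1.8],[0,0,-2.9],[0,0,-2.9]],"hand":[3.5,3.5,3.5,3.5,3.5,3.5,3.5,3.5]}'
python3 - <<'E'
from m import *
p,d=get_image("side"); cv2.imwrite("pics/p1.png",cv2.resize(p[80:210,200:380],None,fx=4,fy=4,interpolation=0)[...,::-1])
E
```

```text
clock: 15.82
position: [500.0, 189.9, -30.1]
ee_rot: [0.739, -0.674, 0.0, 0.001]
contact_force: [2.1, -4.4, 5.0]
gripper_width: 44.1
grasp_force: 62.0
```

View pics/p1.png

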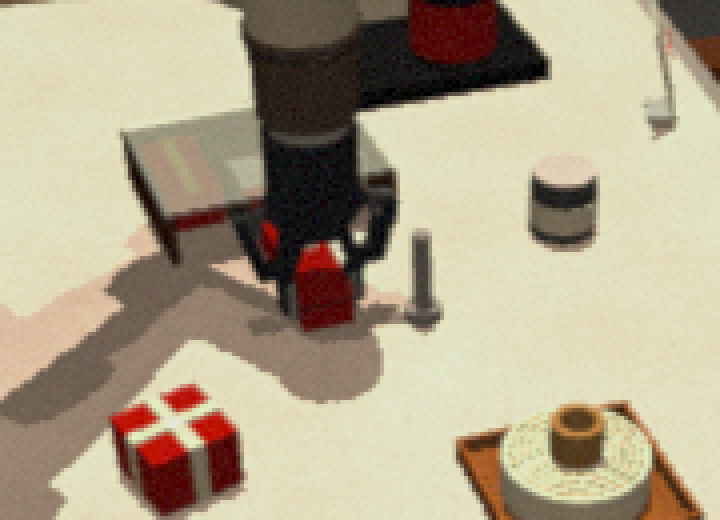

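The box is sliding out and the linkage has about 15 mm clearance to the spindle post (crop (422,270)). I'll draw it out the rest of the way.

```bash
python3 -m creep '{"translation":[[-0.05,-1,0],[-0.05,-2.2,0],[-0.05,-3.5,0],[-0.05,-4.8,0],[0,-6,0],[0,-7,0],[0,-7.2,0],[0,-7.2,0]],"delta_rot":[[0,0,0],[0,0,0],[0,0,0],[0,0,0],[0,0,0],[0,0,0],[0,0,0],[0,0,0]],"hand":[3.5,3.5,3.5,3.5,3.5,3.5,3.5,3.5]}'; python3 -m creep '{"translation":[[0,0,0],[0,0,0],[0,0,0],[0,0,3],[0,0,8],[-3,-2,13],[-8,-4,16],[-8,-4,16]],"delta_rot":[[0,0,0],[0,0,0],[0,0,0],[0,0,0],[0,0,0],[0,0,0],[0,0,0],[0,0,0]],"hand":[5,6,6.5,6.5,6.5,6.5,6.5,6.5]}'
python3 - <<'E'
from m import *
for n in ("top","side"):
    p,d=get_image(n); C=cloud(n,d); hs=cv2.cvtColor(p,cv2.COLOR_RGB2HSV)
    red=((hs[...,0]<8)|(hs[...,0]>172))&(hs[...,1]>130)&(hs[...,2]>40)&(d>0)
    m=red&(abs(C[...,0]-500)<60)&(C[...,1]>60)&(C[...,1]<330)&(C[...,2]>29)&(C[...,2]<44)
    print(n,m.sum(),rect(n,m,36)); q=C[m]; print(cv2.minAreaRect(q[:,:2].astype(np.float32)),np.median(q[:,2]),q[:,1].min(),q[:,1].max())
    cv2.imwrite(f"pics/o_{n}.png",p[...,::-1])
E
```

```text
clock: 16.88
position: [500.4, 119.5, -30.1]
ee_rot: [0.739, -0.673, 0.0, -0.0]
contact_force: [1.1, 1.4, 6.6]
gripper_width: 44.2
grasp_force: 61.9
clock: 17.88
position: [418.4, 79.1, 131.9]
ee_rot: [0.739, -0.673, 0.0, -0.002]
contact_force: [-0.7, -0.3, -0.2]
gripper_width: 65.0
grasp_force: 0.0
top 108 (array([493.5, 265.8], dtype=float32), [np.float32(20.6), np.float32(30.5)], 1.8)
((501.64923095703125, 187.94976806640625), (40.285762786865234, 177.89637756347656), 2.232653856277466) 37.15614742361004 98.40086604830049 276.27471339866236
side 372 (array([491.4, 183.7], dtype=float32), [np.float32(45.0), np.float32(189.4)], 95.23)
((490.34112548828125, 201.44309997558594), (45.176658630371094, 211.99790954589844), 6.498368740081787) 36.72792822258606 94.87003146423308 304.204577867323
```

View pics/o_top.png

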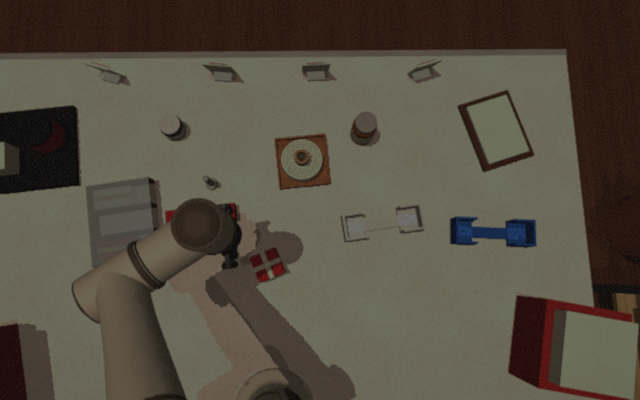

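The box is fully out, with its near-riser end at y≈277 against the mouth at y≈308. The roll is centred in the tray at (302,159) in the picture, and the box centre is at about (494,189), axis 95.3°. I'll regrasp it round the middle.

```bash
python3 -m creep '{"translation":[[2.5,3.7,0],[5.2,7.5,0],[7.6,11,-1],[7.6,11,-5],[7.6,11,-9.5],[7.6,11,-13.5],[7.6,11,-15.8],[7.6,11,-15.8]],"delta_rot":[[0,0,0],[0,0,0],[0,0,0],[0,0,0],[0,0,0],[0,0,0],[0,0,0],[0,0,0]],"hand":[7,7,7,7,7,7,7,7]}'; python3 -m creep '{"translation":[[0,0,0],[0,0,0],[0,0,0],[0,0,0],[0,0,0],[0,0,0]],"delta_rot":[[0,0,0],[0,0,0],[0,0,0],[0,0,0],[0,0,0],[0,0,0]],"hand":[5.5,4.5,3.5,3.5,3.5,3.5]}'
```

```text
clock: 18.98
position: [495.0, 188.9, -31.8]
ee_rot: [0.739, -0.673, -0.001, 0.004]
contact_force: [-0.3, -0.4, 1.1]
gripper_width: 70.1
grasp_force: 0.0
clock: 19.73
position: [496.7, 190.4, -27.4]
ee_rot: [0.739, -0.673, 0.0, -0.0]
contact_force: [-2.0, -0.3, 5.5]
gripper_width: 44.2
grasp_force: 62.7
```

```bash
python3 -m creep '{"translation":[[0,0,1],[0,0,2.5],[0,0,4.5],[0,0,6.5],[0,0,8.5],[0,0,10],[0,0,10],[0,0,10]],"delta_rot":[[0,0,0],[0,0,0],[0,0,0],[0,0,0],[0,0,0],[0,0,0],[0,0,0],[0,0,0]],"hand":[3.5,3.5,3.5,3.5,3.5,3.5,3.5,3.5]}'
```

```text
clock: 20.72
position: [495.8, 189.7, 71.1]
ee_rot: [0.739, -0.673, -0.0, 0.001]
contact_force: [-0.5, 0.1, -4.0]
gripper_width: 44.5
grasp_force: 61.9
```

```bash
python3 -m creep '{"translation":[[-0.2,-3,0],[-0.5,-8,0],[-0.9,-14,0],[-1.3,-20,0],[-1.7,-26,0],[-2.1,-32,0],[-2.4,-38,0],[-2.7,-43,0]],"delta_rot":[[0,0,0],[0,0,0.3],[0,0,0.6],[0,0,1],[0,0,1.4],[0,0,1.8],[0,0,2.3],[0,0,2.3]],"hand":[3.5,3.5,3.5,3.5,3.5,3.5,3.5,3.5]}'; python3 -m creep '{"translation":[[-0.1,-2.5,0],[-0.2,-4,0],[-0.2,-4.6,0],[-0.2,-4.6,0]],"delta_rot":[[0,0,0],[0,0,0],[0,0,0],[0,0,0]],"hand":[3.5,3.5,3.5,3.5]}'
python3 - <<'E'
from m import *
s=read_state(); print(s["position"],s["joints"][5])
for n in ("side","top"):
    p,d=get_image(n); C=cloud(n,d); hs=cv2.cvtColor(p,cv2.COLOR_RGB2HSV)
    red=((hs[...,0]<8)|(hs[...,0]>172))&(hs[...,1]>130)&(hs[...,2]>40)&(d>0)&(abs(C[...,0]-467)<90)&(abs(C[...,1]+286)<140)&(C[...,2]>80)
    q=C[red]; t=np.percentile(q[:,2],80); print(n,len(q),np.percentile(q,[2,50,98],axis=0).round(1).tolist())
    q=q[q[:,2]>np.percentile(q[:,2],98)-10]; print("top face",len(q),cv2.minAreaRect(q[:,:2].astype(np.float32)),np.median(q[:,2]))
    cv2.imwrite(f"pics/j_{n}.png",p[...,::-1]); np.savez(f"j_{n}.npz",p=p,d=d)
a=cv2.resize(cv2.imread("pics/j_side.png")[140:340,200:390],None,fx=3,fy=3,interpolation=0); cv2.imwrite("pics/j1.png",a)
E
```

```text
clock: 21.72
position: [468.4, -241.9, 70.7]
ee_rot: [0.752, -0.659, -0.001, 0.0]
contact_force: [0.3, 1.4, -3.0]
gripper_width: 44.5
grasp_force: 61.8
clock: 22.22
position: [467.4, -285.4, 71.4]
ee_rot: [0.753, -0.658, -0.0, 0.0]
contact_force: [0.6, -1.0, -3.4]
gripper_width: 44.0
grasp_force: 61.8
[ 467.37105217 -285.38778221   71.3943686 ] 0.3864662410459268
side 898 [[436.3, -378.4, 103.1], [470.5, -344.8, 134.1], [496.2, -227.9, 142.0]]
top face 596 ((456.2691345214844, -300.38763427734375), (70.31709289550781, 160.11280822753906), 7.6121978759765625) 134.816676239189
top 432 [[438.4, -265.9, 123.6], [457.2, -227.3, 135.6], [479.3, -198.5, 139.6]]
top face 414 ((467.2554016113281, -285.41473388671875), (42.51679229736328, 177.8683624267578), 6.427029609680176) 135.65693685895656
```

View pics/j1.png

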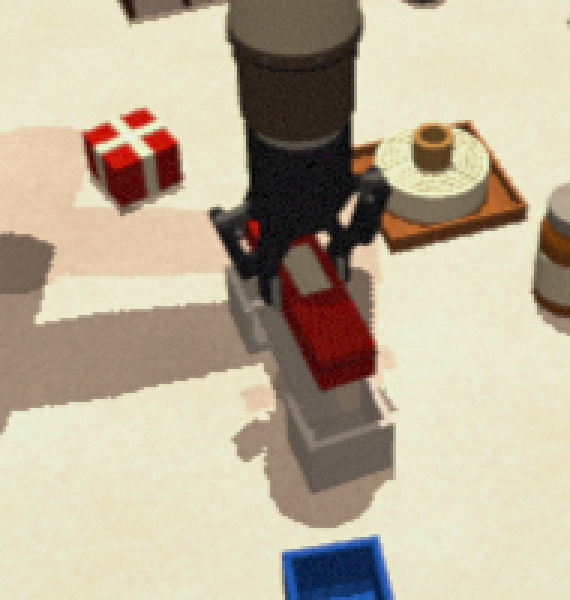

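The box is over the aluminium jig with both axes aligned. Its top face is centred at (467.3,-285.4), against a jig centre of about (467.7,-285). I'll lower it in stages while watching the force.

```bash
python3 - <<'E'
from h import *
T=np.load("j_top.npz"); p,d=T["p"],T["d"]; C=cloud("top",d); hs=cv2.cvtColor(p,cv2.COLOR_RGB2HSV)
m=((hs[...,0]<8)|(hs[...,0]>172))&(hs[...,1]>130)&(d>0)&(abs(C[...,0]-467)<90)&(abs(C[...,1]+286)<140)&(C[...,2]>125)
q=C[m]; print(np.linalg.lstsq(np.c_[q[:,:2]-[467,-286],np.ones(len(q))],q[:,2],rcond=None)[0])
E
python3 -m creep '{"translation":[[0,0,-1],[0,0,-2.5],[0,0,-3.5],[0,0,-4.3],[0,0,-5],[0,0,-5]],"delta_rot":[[0,0,0],[0,0,0],[0,0,0],[0,0,0],[0,0,0],[0,0,0]],"hand":[3.5,3.5,3.5,3.5,3.5,3.5]}'
```

```text
[-9.80676442e-02 -4.45524736e-02  1.37969763e+02]
clock: 23.08
position: [467.0, -285.8, 21.1]
ee_rot: [0.753, -0.658, -0.001, 0.0]
contact_force: [0.2, 0.4, -3.3]
gripper_width: 43.8
grasp_force: 61.8
```

```bash
python3 -m creep '{"translation":[[0,0,-0.5],[0,0,-1],[0,0,-1.5],[0,0,-2],[0,0,-2.4],[0,0,-2.8],[0,0,-3.1],[0,0,-3.1]],"delta_rot":[[0,0,0],[0,0,0],[0,0,0],[0,0,0],[0,0,0],[0,0,0],[0,0,0],[0,0,0]],"hand":[3.5,3.5,3.5,3.5,3.5,3.5,3.5,3.5]}'
```

```text
clock: 24.08
position: [467.2, -285.9, -9.5]
ee_rot: [0.753, -0.658, -0.0, 0.0]
contact_force: [0.7, -1.1, -2.8]
gripper_width: 44.4
grasp_force: 61.8
```

```bash
python3 -m creep '{"translation":[[0,0,-0.1],[0,0,-0.2],[0,0,-0.3],[0,0,-0.4],[0,0,-0.5],[0,0,-0.55],[0,0,-0.55]],"delta_rot":[[0,0,0],[0,0,0],[0,0,0],[0,0,0],[0,0,0],[0,0,0],[0,0,0]],"hand":[3.5,3.5,3.5,3.5,3.5,3.5,3.5]}'
```

```text
clock: 24.95
position: [467.4, -285.9, -14.8]
ee_rot: [0.753, -0.658, -0.0, 0.0]
contact_force: [-0.3, -0.7, -3.3]
gripper_width: 44.3
grasp_force: 61.8
```

```bash
python3 -m creep '{"translation":[[0,0,-0.05],[0,0,-0.1],[0,0,-0.15],[0,0,-0.2],[0,0,-0.2]],"delta_rot":[[0,0,0],[0,0,0],[0,0,0],[0,0,0],[0,0,0]],"hand":[3.5,3.5,3.5,3.5,3.5]}'
```

```text
clock: 25.58
position: [467.3, -285.9, -16.8]
ee_rot: [0.753, -0.658, -0.0, 0.0]
contact_force: [-0.6, 0.1, -3.7]
gripper_width: 44.1
grasp_force: 61.8
```

```bash
python3 -m creep '{"translation":[[0,0,-0.05],[0,0,-0.1],[0,0,-0.15],[0,0,-0.15]],"delta_rot":[[0,0,0],[0,0,0],[0,0,0],[0,0,0]],"hand":[3.5,3.5,3.5,3.5]}'
```

```text
clock: 26.08
position: [467.5, -285.9, -17.4]
ee_rot: [0.753, -0.658, 0.0, 0.0]
contact_force: [-2.1, 1.0, 5.4]
gripper_width: 44.1
grasp_force: 62.9
```

```bash
python3 -m creep '{"translation":[[0,0,-0.05],[0,0,-0.1],[0,0,-0.1]],"delta_rot":[[0,0,0],[0,0,0],[0,0,0]],"hand":[3.5,3.5,3.5]}'
```

```text
clock: 26.45
position: [467.5, -285.9, -17.4]
ee_rot: [0.753, -0.658, 0.0, 0.0]
contact_force: [-3.3, 3.5, 11.5]
gripper_width: 44.2
grasp_force: 63.7
```

Contact came at -17.4 mm, exactly where the saddles should be. I'll open and rise straight up.

```bash
python3 -m creep '{"translation":[[0,0,0.1],[0,0,0.1],[0,0,0.1],[0,0,0.1],[0,0,1],[0,0,3],[0,0,6],[0,0,9]],"delta_rot":[[0,0,0],[0,0,0],[0,0,0],[0,0,0],[0,0,0],[0,0,0],[0,0,0],[0,0,0]],"hand":[4.7,5.4,6.2,7,7,7,7,7]}'; python3 -m creep '{"translation":[[0,0,4],[-2,4,8],[-5,10,10],[-8,15,10],[-10,20,10],[-10,24,10],[-10,24,10]],"delta_rot":[[0,0,0],[0,0,0],[0,0,0],[0,0,0],[0,0,0],[0,0,0],[0,0,0]],"hand":[7,7,7,7,7,7,7]}'
python3 - <<'E'
from m import *
P={}
for n in ("top","side"):
    p,d=get_image(n); P[n]=p; C=cloud(n,d); hs=cv2.cvtColor(p,cv2.COLOR_RGB2HSV)
    red=((hs[...,0]<8)|(hs[...,0]>172))&(hs[...,1]>110)&(hs[...,2]>40)&(d>0)&(abs(C[...,0]-467)<60)&(abs(C[...,1]+286)<110)&(C[...,2]>35)
    q=C[red]; print(n,len(q),cv2.minAreaRect(q[:,:2].astype(np.float32)),np.median(q[:,2]),np.linalg.lstsq(np.c_[q[:,:2]-[467,-286],np.ones(len(q))],q[:,2],rcond=None)[0].round(3))
cv2.imwrite("pics/f.png",np.hstack([cv2.resize(P["side"][170:320,240:390],(400,400),interpolation=0),cv2.resize(P["top"][110:260,290:440],(400,400),interpolation=0)])[...,::-1])
print(read_state()["clock"],read_state()["position"],read_state()["contact_force"])
E
```

```text
clock: 27.45
position: [467.4, -285.9, 72.1]
ee_rot: [0.753, -0.658, 0.0, -0.0]
contact_force: [0.6, 0.0, -0.7]
gripper_width: 69.9
grasp_force: 0.0
clock: 28.32
position: [367.4, -44.0, 171.7]
ee_rot: [0.754, -0.656, 0.001, -0.001]
contact_force: [-0.2, -0.2, 0.5]
gripper_width: 70.0
grasp_force: 0.0
top 976 ((470.0442810058594, -286.1785583496094), (45.284584045410156, 180.46473693847656), 7.970552921295166) 46.81052247728189 [2.7000e-02 3.0000e-03 4.6489e+01]
side 899 ((466.96417236328125, -283.0971374511719), (49.08488464355469, 188.6277618408203), 8.830945014953613) 46.21038632666284 [3.9000e-02 6.0000e-03 4.5966e+01]
28.425 [367.49262666 -45.67590385 171.22524043] [ 0.86750032  0.16221633 -0.25182503]
```

View pics/f.png

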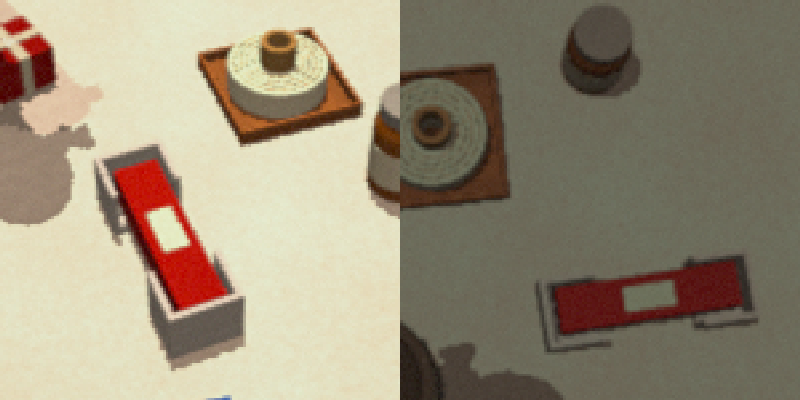

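The box lies flat in the aluminium jig: its top is at 46.5 mm, level, with both ends inside the saddles (crop (560,310) to (745,285)). The roll is flat in the tray, and the arm is clear of everything. I'll hand in.

```bash
python3 -c "
from bench import job_done
print(job_done())"
```

```text
the job is handed in; nothing more can be done
None
```

The job is handed in at about 28 s of the 64 s allowed: the roll lies flat in the wooden tray, the long box lies level in the aluminium jig with both ends inside the saddles, and the arm never went near the jar, gift box or tin.

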